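# Fittings into the tray, then screwdriver at the ready

### The job

Get ready to refit a hose: first put two of the three brass hose fittings into the small steel tray, leaving the third on the desk. Then draw the screwdriver out of its slanting stand, turn it upright with the blade pointing straight down, and bring it over the middle of the tray, the blade well clear above the fittings; finish while still holding it there, steady and in the air. Leave the flask, the red bung and the white tube connector where they are.

Things in the scene. Friction and masses are not known exactly. Their poses are not given: they have to be found in the camera images.
- tray: open steel tray fixed to the desk, 136 mm along its x by 126 mm along its y, 20 mm high (with a rolled rim to 22.5 mm), walls 3 mm, inner floor 3 mm above the desk; origin at the centre of its underside, z up
- fitting0_center (a point): centre of one of three identical brass hose fittings (hex body with a barbed stub and a threaded stub), lying on the desk: 42 mm long along its own y, 17 mm wide along its own x, 19 mm high; the centre is 9.5 mm above the surface it lies on; z up; 45 g
- fitting1_center (a point): centre of another of three identical brass hose fittings (hex body with a barbed stub and a threaded stub), lying on the desk: 42 mm long along its own y, 17 mm wide along its own x, 19 mm high; the centre is 9.5 mm above the surface it lies on; z up; 45 g
- fitting2_center (a point): centre of the last of three identical brass hose fittings (hex body with a barbed stub and a threaded stub), lying on the desk: 42 mm long along its own y, 17 mm wide along its own x, 19 mm high; the centre is 9.5 mm above the surface it lies on; z up; 45 g
- driver: screwdriver, 196 mm long, 75 g: red handle 92 mm long, 25 mm thick (treat it as square, flats across its own x and z), shaft with blade 104 mm, 6 mm thick. Stands loosely in the stand (1.5 mm play), slanting 34 degrees from vertical, handle up, its own x level. Own y runs along it from blade to handle end. Origin 98 mm from the blade end, 12.5 mm off the axis (axis at z = +12.5 mm)
- driver_grip (a point): point on the screwdriver's axis in the middle of its handle: 150 mm from the blade's end, 46 mm from the handle's end and from the handle's foot; axes as the screwdriver's
- driver_tip (a point): end of the screwdriver's blade, on its axis; axes as the screwdriver's
- stand: screwdriver stand fixed to the desk: dark foot 115 x 80 x 10 mm and an aluminium sleeve 28 x 28 mm, 65 mm long, held between two cheeks; the sleeve rises along (-0.565, 0, 0.825) in the stand's own frame, so it leans towards its own -x, which roughly faces the robot. Origin at the centre of the foot's underside, z up
- stand_mouth (a point): centre of the sleeve's upper mouth (about 104 mm above the desk), where the foot of the handle rests; the shaft and blade reach 104 mm below it along the slant, so the driver must be drawn about 105 mm along its axis to come free
- tee_center (a point): centre of a white barbed tube connector with a black band, 74 x 14 x 14 mm, lying on the desk; leave it alone
- bung_center (a point): centre of a red rubber bung, 30 mm wide, 38 mm high, standing on the desk; leave it alone
- flask_center (a point): point on the axis of a small conical flask with red bung, 60 mm wide at the foot, 125 mm high, 60 mm up; standing behind the tray; leave it alone
Mind the look-alikes: they are no part of the job. Several things have the shape of the stand; the one meant has the colours described above.

How it is judged:
By the outcome, as a careful person would: the job done as asked, in the order asked, and still so for the second after the job is handed in, while the arm keeps its last pose, push and grip.
It also fails if it takes over 64 s, if anything falls off the work surface, if the arm or the gripper's body presses on something with over 40 N, if the wrist force passes 120 N, or if a joint passes its speed limit or range.

### The arm

A 6-joint arm with a two-finger parallel gripper is mounted at the origin on a cart in front of the work surface, level with it; the furniture and walls round the work are solid. World frame = base frame: x ahead of the robot, y to its left, z up, the work surface at z = 0. Lengths are in m, angles in rad, forces in N, time in s.
With the tool pointing down it reaches from about 0.325 to 0.85 m from the base axis. Payload 4.4 kg.
Tool frame: the origin (TCP) lies on the centre line of the jaws, within the pads' length; the fingertips stand 25 mm ahead of it and the grasp point (between the pads) lies 6 mm ahead of it; z points along the fingers, y is the line along which they close (so a half turn about z gives the same grasp; the last joint's range is limited). The gripper opens to 94 mm and grips with 3 to 60 N. Pads are 16 mm wide; open, the fingers measure 119 mm over their backs; the gripper's body (75 mm by 177 mm) begins 78 mm behind the grasp point.
Start: joints at [-1.28, 0.207, 1.542, -0, 1.393, -0.15], TCP at [0.246, -0.52, 0.23] pointing down, gripper open.
Joint ranges: [-2.73, 2.73], [-0.86, 2.22], [0.23, 2.46], [-1.11, 4.25], [0.08, 2.63], [-2.82, 2.82]. Speed limits (rad/s): [2.79, 2.79, 3.14, 3.14, 3.14, 3.14].

### API

Orientations are given as a unit quaternion [w, x, y, z].
In Python, from rig import sensors, get_image, camera_params, env gives the robot as it stands.
- The arm moves only by the tool servo_tool, never from a script. Its argument "motion" is a list of rows, each a list of 7 numbers: the finger opening in mm, from 0 to 94, then the shift along the world's x, y, z scaled (see below), then the turn, a rotation vector about the world's x, y, z scaled (see below). In form: [[grip, tx, ty, tz, ax, ay, az], ...]. A call has 1 to 20 rows; each row shifts and turns the commanded pose from where the row before left it; what a row does not reach is not made up. The controller multiplies each number of a shift by 100 mm and each number of a turn by 60 degrees. A row lasts 1/8 s, in which the tool goes at most 62.5 mm and 10.7 degrees, less where a joint would pass 70% of its speed; a pose out of reach is approached as far as the arm can. A call with a number of a shift or a turn outside -1 to 1 is refused whole. A call with a gripper value outside its range is refused whole. The fingers move at their own pace and stop on an object; "force" is the grip in N (left out, the last holds). Time passes only in rows, so rows that do not move let the fingers close. It gives the time, the measured TCP pose, the force, the opening and the grip force at its end, in the units of the state.
- sensors.state(): the state, without advancing time (a new reading comes with each control period).
- get_image(name): name is "scene" or "top" or "wrist"; returns the picture (384x512x3 uint8, red, green, blue); there is no depth.
- camera_params(name): a dict with "mtx" (3x3 intrinsics, pixels), "rvec" (rotation vector, rad) and "tvec" (3), from world to camera coordinates, as OpenCV has them; the wrist camera has in their place "tool_from_camera" (4x4, takes a point from camera to tool coordinates, whose origin is the TCP and whose axes are the flange's). Camera axes: x right, y down, z forward; pixel columns grow to the right and rows downward; lengths in m; the calibration is good to about 2 mm. A picture is of the moment at which its call begins: read the wrist's pose just before it. camera_params takes no time and is no camera call.
- env.sign_off(): hands the job in; it is judged then, once.
The state is a dict: "clock": time; "joint_positions": joint angles; "joint_vel": joint speeds; "joint_efforts": joint torques, N m; "tcp_pos": TCP position; "tool_rot": TCP orientation; "contact_force": force on the tool from outside, world axes, zero at the start; "wrist_torque": the same for the moment, N m; "width": opening from 0.0 (shut) to 1.0 (fully open); "finger_force": force on a finger pad.
Only numpy, scipy, OpenCV 4.12 (cv2) and the standard library are available. Lean on these libraries where they do the work, as an engineer would, in place of code of your own. Each camera call takes 0.05 s, during which the arm holds its last target. There are 200 camera calls.

## Working session

There is one attempt and no reset: what is moved stays moved. The work goes in short steps, Python scripts to look and compute and a tool call to move; the robot and the scene stay as the last step left them, time stands still between calls to the robot, and variables do not carry over. Pictures are saved under pics/ and viewed, at most 10 in all, crops included, and the job is handed in when it is done.

Besides the shell and the picture viewer there is one more tool, called after "Request:" by a JSON object that holds its "api" and its "payload". servo_tool: Moves the arm, as the interface text tells. Its arguments: {"type":"object","properties":{"motion":{"type":"array","items":{"type":"array","items":{"type":"number"}}},"force":{"type":"number"}},"required":["motion"]}

```bash
mkdir -p pics; cat > h.py <<'E'
import numpy as np, cv2
from rig import sensors,get_image,camera_params,env
from scipy.spatial.transform import Rotation as R
def save(n,f):
    im=get_image(n); cv2.imwrite('pics/'+f,im[:,:,::-1]); return im
def ray(cam,px,st=None):
    p=camera_params(cam)
    K=np.array(p['mtx'],float)
    d=np.linalg.inv(K)@np.array([px[0],px[1],1.])
    if 'rvec' in p:
        r=cv2.Rodrigues(np.array(p['rvec'],float))[0]; t=np.array(p['tvec'],float).ravel()
        return -r.T@t, r.T@d
    T=np.array(p['tool_from_camera']); q=st['tool_rot']
    W=R.from_quat([q[1],q[2],q[3],q[0]]).as_matrix()
    return np.array(st['tcp_pos'])+W@T[:3,3], W@T[:3,:3]@d
def atz(cam,px,z,st=None):
    o,d=ray(cam,px,st); return o+d*(z-o[2])/d[2]
def tri(c1,p1,c2,p2):
    o1,d1=ray(c1,p1);o2,d2=ray(c2,p2)
    s=np.linalg.lstsq(np.c_[d1,-d2],o2-o1,rcond=None)[0]
    a=o1+s[0]*d1;b=o2+s[1]*d2
    return (a+b)/2,np.linalg.norm(a-b)
def proj(cam,P):
    p=camera_params(cam)
    return cv2.projectPoints(np.array(P,float).reshape(-1,1,3),np.array(p['rvec'],float),np.array(p['tvec'],float),np.array(p['mtx'],float),None)[0].reshape(-1,2)
E
python3 - <<'E'
from h import *
a=save('scene','s0.png');b=save('top','t0.png')
cv2.imwrite('pics/t0b.png',cv2.resize(b,(800,600))[:,:,::-1])
cv2.imwrite('pics/s0b.png',cv2.resize(a,(800,600))[:,:,::-1])
print(sensors.state())
for c in('scene','top'):print(c,ray(c,(256,192)))
print(camera_params('wrist'))
E
```

```text
{'clock': 0.1, 'joint_positions': array([-1.27949606e+00,  2.07315623e-01,  1.54272918e+00, -4.52489836e-05,
        1.39346020e+00, -1.50490276e-01]), 'joint_vel': array([ 0.0002232 , -0.00228874, -0.00323399,  0.00097892,  0.00061834,
       -0.00120403]), 'joint_efforts': array([-9.39666679e-04, -3.71868575e+01, -2.82293755e+01,  7.00169709e-02,
        3.12378479e-02, -4.46331433e-05]), 'tcp_pos': array([ 0.24564515, -0.51919081,  0.22945657]), 'tool_rot': array([-9.52242223e-04,  9.75700358e-01,  2.19107045e-01, -8.94747517e-05]), 'contact_force': array([-0.44952244, -0.70031609, -0.53291412]), 'wrist_torque': array([ 0.0109233 ,  0.01154921, -0.01279481]), 'finger_force': 0.0, 'width': 0.9970202766920773}
scene (array([0.03909933, 0.97429423, 1.22723861]), array([ 0.34151521, -0.59378456, -0.7286516 ]))
top (array([0.14875556, 0.05561877, 1.8564079 ]), array([ 0.22958372, -0.04218409, -0.97301686]))
{'mtx': array([[275.4452572 ,   0.        , 257.11954212],
       [  0.        , 275.4452572 , 194.78654735],
       [  0.        ,   0.        ,   1.        ]]), 'tool_from_camera': array([[-3.94111150e-04, -9.69487958e-01, -2.45138621e-01,
         7.08100891e-02],
       [ 9.99999519e-01, -6.02226323e-04,  7.74011888e-04,
        -2.06334835e-04],
       [-8.98024135e-04, -2.45138198e-01,  9.69487729e-01,
        -1.53698094e-01],
       [ 0.00000000e+00,  0.00000000e+00,  0.00000000e+00,
         1.00000000e+00]])}
```

View pics/t0b.png

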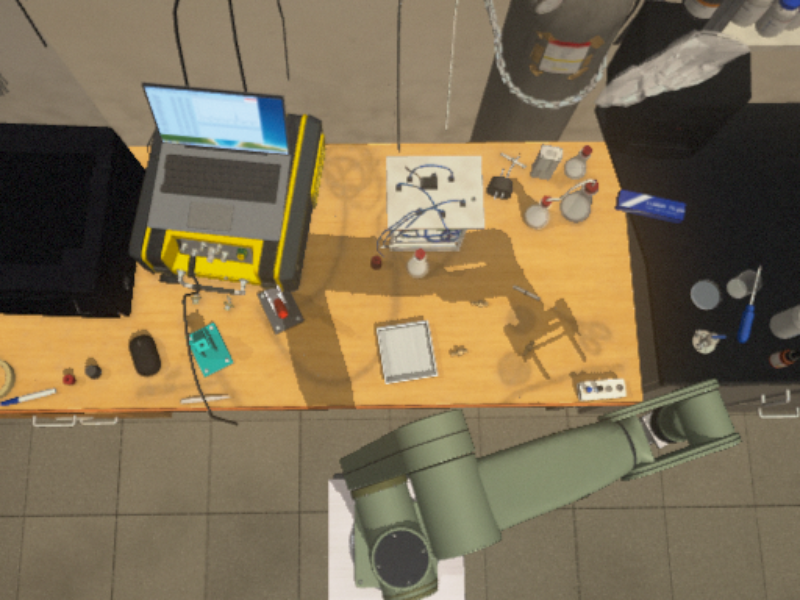

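View pics/s0b.png

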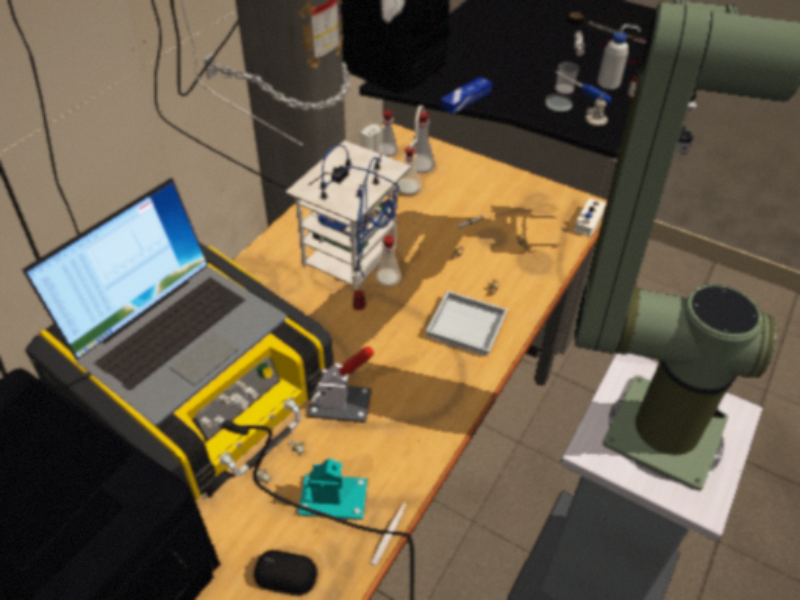

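The top view shows the tray at (407,350) and the stand with the red driver at (280,308). Fitting-like items are at (458,351), (480,303), (196,298) and (228,305), with a white item at (525,293), all in 800-px coordinates. I'll enlarge crops of these.

```bash
python3 - <<'E'
from h import *
b=cv2.imread('pics/t0.png');a=cv2.imread('pics/s0.png')
k=512/800
def crop(im,x0,y0,x1,y1,w,h): return cv2.resize(im[int(y0*k):int(y1*k),int(x0*k):int(x1*k)],(w,h),interpolation=cv2.INTER_CUBIC)
m=np.vstack([np.hstack([crop(b,440,260,560,380,400,300*1),crop(b,160,270,310,380,400,300)]),np.hstack([crop(a,430,200,550,310,400,300),crop(a,240,330,390,500,400,300)])])
cv2.imwrite('pics/c.png',m)
for n,p in dict(f1=(458,351),f2=(480,303),f3=(196,298),f4=(228,305),w=(525,293),f5=(512,158)).items(): print(n,atz('top',np.array(p)*k,.01).round(3))
for n,p in dict(f1=(491,287),f2=(458,251),f3=(263,475),f4=(298,448),w=(470,222)).items(): print(n,atz('scene',np.array(p)*k,.01).round(3))
for p in [(377,332),(427,321),(438,374),(386,384)]: print('tray',atz('top',np.array(p)*k,.022).round(3))
for p in [(258,292),(285,285),(301,320),(273,332)]: print('stand',atz('top',np.array(p)*k,.01).round(3))
print('flask',atz('top',np.array((418,268))*k,.01))
E
```

```text
f1 [ 0.453 -0.165  0.01 ]
f2 [ 0.574 -0.225  0.01 ]
f3 [0.596 0.488 0.01 ]
f4 [0.577 0.407 0.01 ]
w [ 0.598 -0.34   0.01 ]
f5 [ 0.964 -0.327  0.01 ]
f1 [ 0.456 -0.162  0.01 ]
f2 [ 0.575 -0.228  0.01 ]
f3 [0.595 0.487 0.01 ]
f4 [0.575 0.408 0.01 ]
w [ 0.6   -0.337  0.01 ]
tray [0.501 0.035 0.022]
tray [ 0.527 -0.09   0.022]
tray [ 0.394 -0.113  0.022]
tray [0.372 0.015 0.022]
stand [0.61  0.333 0.01 ]
stand [0.627 0.265 0.01 ]
stand [0.536 0.224 0.01 ]
stand [0.507 0.293 0.01 ]
flask [ 0.66730646 -0.07195557  0.01      ]
```

View pics/c.png

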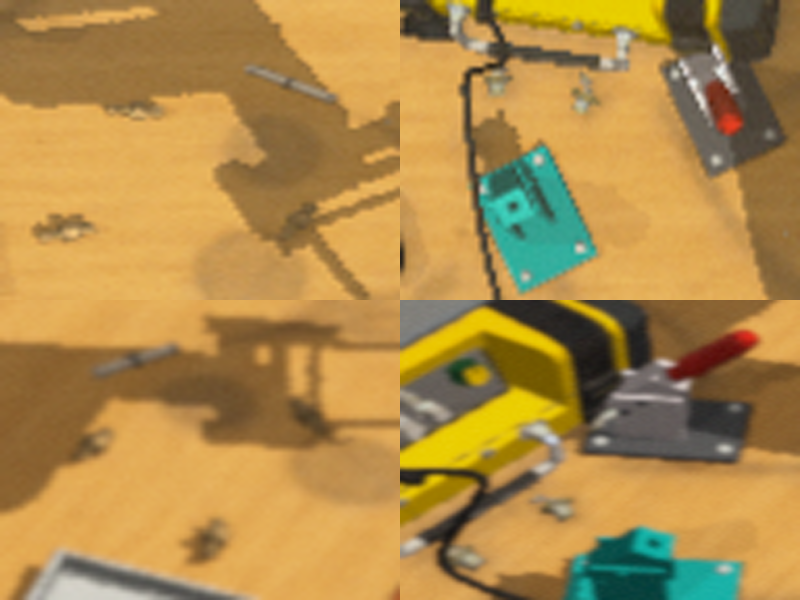

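Request:
{"api": "servo_tool", "payload": {"motion": [[94, 0.3, 0.41, 0.03, 0, 0, 0], [94, 0.3, 0.41, 0.03, 0, 0, 0], [94, 0.3, 0.41, 0.03, 0, 0, 0], [94, 0.3, 0.41, 0.03, 0, 0, 0], [94, 0.3, 0.41, 0.03, 0, 0, 0], [94, 0.3, 0.41, 0.03, 0, 0, 0], [94, 0.3, 0.41, 0.03, 0, 0, 0], [94, 0, 0, 0, 0, 0, 0]]}}

```text
clock: 1.1
tcp_pos: [0.4571, -0.23, 0.2513]
tool_rot: [-0.0, 0.975, 0.222, 0.0]
contact_force: [-0.2, -0.4, 0.4]
width: 1.001
finger_force: 0.0
```

```bash
python3 - <<'E'
from h import *
import pickle
st=sensors.state();w=save('wrist','w1.png');pickle.dump(st,open('st1.pkl','wb'))
cv2.imwrite('pics/w1b.png',cv2.resize(w,(800,600),interpolation=cv2.INTER_CUBIC)[:,:,::-1])
print(st['tcp_pos'],st['tool_rot'],st['joint_positions'])
E
```

```text
[ 0.45712581 -0.22999933  0.25126483] [-3.91584835e-04  9.75094801e-01  2.21788111e-01  9.24006811e-05] [-6.35823816e-01  5.50265808e-02  1.66828987e+00  6.58870704e-04
  1.41874884e+00  4.87576783e-01]
```

View pics/w1b.png

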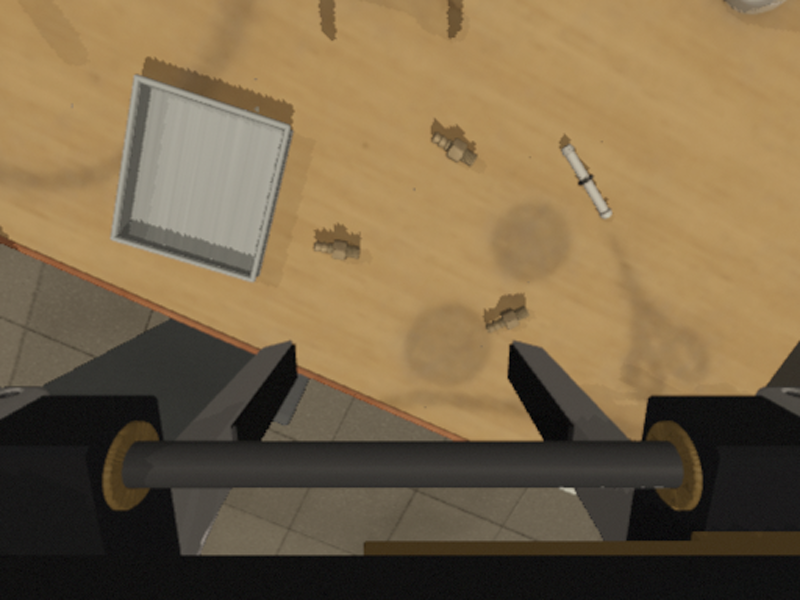

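The wrist view shows three brass fittings: A (338,247), B (456,148) and C (508,317). The connector is at (585,182) and the tray corners are at (138,76), (291,124), (255,280) and (113,238). I'll use A and B.

```bash
python3 - <<'E'
from h import *
import pickle
st=pickle.load(open('st1.pkl','rb'));k=.64
f=lambda p,z:atz('wrist',np.array(p)*k,z,st)
for n,e in dict(A=((314,246),(361,250)),B=((433,139),(476,158)),C=((485,325),(527,311))).items():
    a,b=f(e[0],.0095),f(e[1],.0095);d=b-a
    print(n,(a+b)/2,'len',np.linalg.norm(d),'dir deg',np.degrees(np.arctan2(d[1],d[0])))
t=np.array([f(p,.0225) for p in [(138,76),(291,124),(255,280),(113,238)]]);print(t,t.mean(0))
print([np.linalg.norm(t[i]-t[i-1]) for i in range(4)])
for i in range(4):
  d=t[i]-t[i-1];print(np.degrees(np.arctan2(d[1],d[0])))
q=st['tool_rot'];W=R.from_quat([q[1],q[2],q[3],q[0]]).as_matrix();print(W.round(3), np.degrees(np.arctan2(W[1,1],W[0,1])))
E
```

```text
A [ 0.45348587 -0.16634808  0.0095    ] len 0.04313897049981772 dir deg -69.26749357462238
B [ 0.5765428  -0.22361249  0.0095    ] len 0.04089836798890231 dir deg -86.80365043699544
C [ 0.46171856 -0.33810074  0.0095    ] len 0.04169380329401554 dir deg -44.912045542070956
[[ 0.51336512  0.033405    0.0225    ]
 [ 0.53319263 -0.09168775  0.0225    ]
 [ 0.39698629 -0.11170676  0.0225    ]
 [ 0.3781906   0.01469878  0.0225    ]] [ 0.45543366 -0.03882268  0.0225    ]
[np.float64(0.13646272372395704), np.float64(0.12665435100886707), np.float64(0.13766963480478145), np.float64(0.12779530055786129)]
7.878874043118503
-80.99340462710286
-171.63877905518024
98.4575451673356
[[ 0.902  0.433  0.   ]
 [ 0.433 -0.902  0.001]
 [ 0.    -0.001 -1.   ]] -64.37183232138749
```

Request:
{"api": "servo_tool", "payload": {"motion": [[50, -0.004, 0.08, -0.15, 0, 0, 0.177], [50, -0.004, 0.08, -0.15, 0, 0, 0.177], [50, -0.004, 0.08, -0.15, 0, 0, 0.177], [50, -0.004, 0.08, -0.15, 0, 0, 0.177], [50, -0.004, 0.08, -0.15, 0, 0, 0.177], [50, -0.004, 0.08, -0.15, 0, 0, 0.177], [50, -0.004, 0.08, -0.15, 0, 0, 0.177], [50, -0.004, 0.08, -0.15, 0, 0, 0.177], [50, 0, 0, 0, 0, 0, 0], [50, 0, 0, 0, 0, 0, 0]], "force": 20}}

```text
clock: 2.4
tcp_pos: [0.4526, -0.1699, 0.1319]
tool_rot: [0.0, 0.573, 0.819, -0.0]
contact_force: [1.0, -0.0, 0.4]
width: 0.531
finger_force: 0.0
```

```bash
python3 - <<'E'
from h import *
st=sensors.state();w=save('wrist','w2.png')
cv2.imwrite('pics/w2b.png',w[:,:,::-1])
q=st['tool_rot'];W=R.from_quat([q[1],q[2],q[3],q[0]]).as_matrix()
print(st['tcp_pos'],W.round(3),np.degrees(np.arctan2(W[1,1],W[0,1])),st['joint_positions'],st['width'])
E
```

```text
[ 0.45264072 -0.16991729  0.1318571 ] [[-0.343  0.939  0.   ]
 [ 0.939  0.343 -0.001]
 [-0.001  0.    -1.   ]] 20.052610076043198 [-5.38142350e-01  1.21176591e-01  1.86015523e+00 -3.59111786e-04
  1.15955639e+00 -8.87982910e-01] 0.5310309518512761
```

View pics/w2b.png

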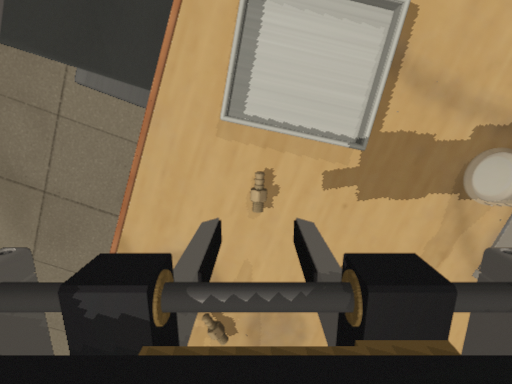

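Fitting A runs from (260,172) to (257,212), centred between the fingers.

```bash
python3 - <<'E'
from h import *
st=sensors.state()
a,b=[atz('wrist',p,.0095,st) for p in ((260,172),(257.5,212))];d=a-b
print((a+b)/2,np.linalg.norm(d),np.degrees(np.arctan2(d[1],d[0])))
print((a+b)/2-st['tcp_pos'])
E
```

```text
[ 0.4532674  -0.16621026  0.0095    ] 0.04259749805528373 106.6755520681001
[ 0.00034691  0.00374803 -0.12263188]
```

Request:
{"api": "servo_tool", "payload": {"motion": [[50, 0.003, 0.037, -0.4, 0, 0, 0], [50, 0, 0, -0.4, 0, 0, 0], [50, 0, 0, -0.234, 0, 0, 0], [50, 0, 0, 0, 0, 0, 0], [10, 0, 0, 0, 0, 0, 0], [10, 0, 0, 0, 0, 0, 0], [10, 0, 0, 0, 0, 0, 0], [10, 0, 0, 0, 0, 0, 0]], "force": 20}}

```text
clock: 3.45
tcp_pos: [0.4532, -0.1653, 0.0286]
tool_rot: [0.0, 0.572, 0.821, -0.0]
contact_force: [-0.0, -0.3, 2.4]
width: 0.181
finger_force: 19.8
```

Request:
{"api": "servo_tool", "payload": {"motion": [[10, 0, 0, 0.3, 0, 0, 0], [10, 0, 0, 0.3, 0, 0, 0], [10, 0.042, 0.383, 0, 0, 0, 0], [10, 0.042, 0.383, 0, 0, 0, 0], [10, 0.042, 0.383, 0, 0, 0, 0], [10, 0.042, 0.383, 0, 0, 0, 0], [10, 0, 0, -0.2, 0, 0, 0], [10, 0, 0, -0.25, 0, 0, 0], [10, 0, 0, -0.11, 0, 0, 0], [10, 0, 0, 0, 0, 0, 0]]}}

```text
clock: 4.7
tcp_pos: [0.4695, -0.0119, 0.0317]
tool_rot: [-0.0, 0.572, 0.82, -0.0]
contact_force: [0.4, 0.4, 0.8]
width: 0.179
finger_force: 20.0
```

Request:
{"api": "servo_tool", "payload": {"motion": [[40, 0, 0, 0, 0, 0, 0], [40, 0, 0, 0, 0, 0, 0], [40, 0, 0, 0.2, 0, 0, 0], [40, 0, 0, 0.4, 0, 0, 0], [50, 0.214, -0.423, 0, 0, 0, -0.14], [50, 0.214, -0.423, 0, 0, 0, -0.14], [50, 0.214, -0.423, 0, 0, 0, 0], [50, 0.214, -0.423, 0, 0, 0, 0], [50, 0.214, -0.423, 0, 0, 0, 0], [50, 0, 0, 0, 0, 0, 0]]}}

```text
clock: 5.95
tcp_pos: [0.5782, -0.2269, 0.0927]
tool_rot: [0.002, 0.687, 0.727, 0.0]
contact_force: [-1.4, 0.3, -0.3]
width: 0.534
finger_force: 0.0
```

```bash
python3 - <<'E'
from h import *
st=sensors.state();w=save('wrist','w3.png')
q=st['tool_rot'];W=R.from_quat([q[1],q[2],q[3],q[0]]).as_matrix()
print(st['tcp_pos'],np.degrees(np.arctan2(W[1,1],W[0,1])),np.array([.5765,-.2236,.0285])-st['tcp_pos'])
E
```

```text
[ 0.57819989 -0.2269346   0.09269128] 3.275985411313739 [-0.00169989  0.0033346  -0.06419128]
```

View pics/w3.png

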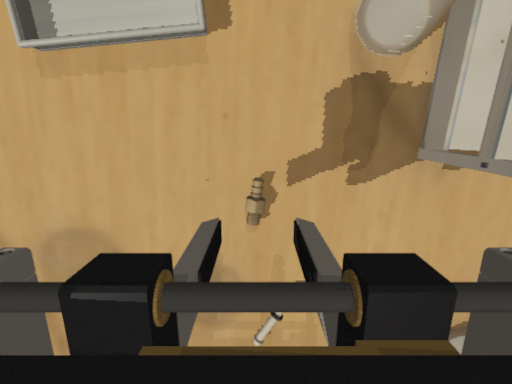

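Fitting B runs from (258,178) to (253,225), centred between the fingers with nothing close by.

Request:
{"api": "servo_tool", "payload": {"motion": [[50, -0.017, 0.033, -0.3, 0, 0, 0], [50, 0, 0, -0.24, 0, 0, 0], [50, 0, 0, -0.1, 0, 0, 0], [50, 0, 0, 0, 0, 0, 0], [10, 0, 0, 0, 0, 0, 0], [10, 0, 0, 0, 0, 0, 0], [10, 0, 0, 0, 0, 0, 0], [10, 0, 0, 0, 0, 0, 0]]}}

```text
clock: 7.0
tcp_pos: [0.5754, -0.2203, 0.0286]
tool_rot: [0.0, 0.685, 0.728, 0.0]
contact_force: [0.0, 0.2, 0.4]
width: 0.18
finger_force: 20.0
```

Request:
{"api": "servo_tool", "payload": {"motion": [[10, 0, 0, 0.3, 0, 0, 0], [10, 0, 0, 0.35, 0, 0, 0], [10, -0.34, 0.394, 0, 0, 0, 0], [10, -0.34, 0.394, 0, 0, 0, 0], [10, -0.34, 0.394, 0, 0, 0, 0], [10, -0.34, 0.394, 0, 0, 0, 0], [10, 0, 0, 0, 0, 0, 0], [10, 0, 0, -0.25, 0, 0, 0], [10, 0, 0, -0.25, 0, 0, 0], [10, 0, 0, -0.11, 0, 0, 0], [10, 0, 0, 0, 0, 0, 0]]}}

```text
clock: 8.38
tcp_pos: [0.4396, -0.0631, 0.0319]
tool_rot: [0.0, 0.686, 0.728, -0.0]
contact_force: [-0.2, -0.1, -0.3]
width: 0.181
finger_force: 20.0
```

Request:
{"api": "servo_tool", "payload": {"motion": [[40, 0, 0, 0, 0, 0, 0], [40, 0, 0, 0, 0, 0, 0], [40, 0, 0, 0.2, 0, 0, 0], [40, 0, 0, 0.4, 0, 0, 0], [60, 0, 0, 0.4, 0, 0, 0], [60, 0.127, 0.312, 0.25, 0, 0, 0.17], [60, 0.127, 0.312, 0.25, 0, 0, 0.17], [60, 0.127, 0.312, 0.25, 0, 0, 0.17], [60, 0.127, 0.312, 0.25, 0, 0, 0.17], [60, 0.127, 0.312, 0.25, 0, 0, 0.17], [60, 0.127, 0.312, 0.25, 0, 0, 0.17], [60, 0.127, 0.312, 0.25, 0, 0, 0.17], [60, 0.127, 0.312, 0.25, 0, 0, 0.17], [60, 0.127, 0.312, 0.25, 0, 0, 0.17], [60, 0.127, 0.312, 0.25, 0, 0, 0.17], [60, 0.127, 0.312, 0.25, 0, 0, 0.17], [60, 0, 0, 0, 0, 0, 0], [60, 0, 0, 0, 0, 0, 0]]}}

```text
clock: 10.62
tcp_pos: [0.5783, 0.2801, 0.4062]
tool_rot: [-0.001, -0.221, 0.975, -0.0]
contact_force: [0.2, -1.1, 0.2]
width: 0.638
finger_force: 0.0
```

```bash
python3 - <<'E'
from h import *
import pickle
st=sensors.state();w=save('wrist','w4.png');pickle.dump(st,open('st4.pkl','wb'))
cv2.imwrite('pics/w4b.png',cv2.resize(w,(800,600),interpolation=cv2.INTER_CUBIC)[:,:,::-1])
q=st['tool_rot'];W=R.from_quat([q[1],q[2],q[3],q[0]]).as_matrix()
print(st['tcp_pos'],np.degrees(np.arctan2(W[1,1],W[0,1])),st['joint_positions'])
E
```

```text
[0.57827946 0.28010648 0.40620334] 115.57453042843052 [ 3.16774368e-01  2.87229170e-01  1.08957250e+00 -5.34062879e-04
  1.76639275e+00 -1.70048484e+00]
```

View pics/w4b.png

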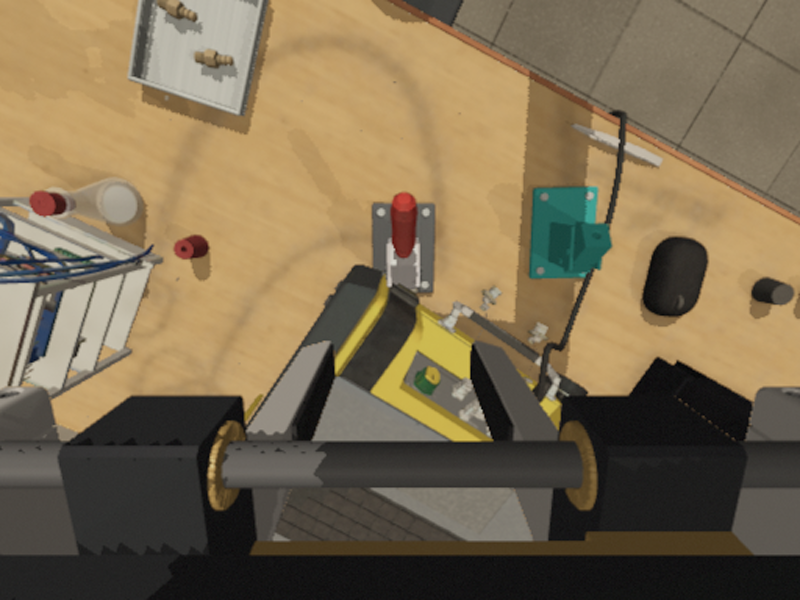

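Both fittings lie in the tray, at (178,12) and (213,59). The driver handle runs from (404,193) to (404,254), and the foot corners are at (373,203), (433,205) and (434,292).

```bash
python3 - <<'E'
from h import *
import pickle
from scipy.optimize import least_squares
st=pickle.load(open('st4.pkl','rb'));k=.64
f=lambda p,z:atz('wrist',np.array(p)*k,z,st)
c=[f(p,.01) for p in [(373,203),(433,205),(434,292)]]
for i in (1,2):
  d=c[i]-c[i-1];print(np.linalg.norm(d),np.degrees(np.arctan2(d[1],d[0])))
mid=(c[0]+c[2])/2;print('foot',mid)
m=f((404,254),.104);print('mouth?',m)
def wp(P):
    T=np.array(camera_params('wrist')['tool_from_camera']);q=st['tool_rot'];W=R.from_quat([q[1],q[2],q[3],q[0]]).as_matrix()
    p=np.linalg.inv(T)@np.r_[W.T@(P-st['tcp_pos']),1]
    u=np.array(camera_params('wrist')['mtx'])@p[:3];return u[:2]/u[2]/k
# handle silhouette extents from red masks -> fit mouth xy & yaw
def mask(im,box):
    h=cv2.cvtColor(im,cv2.COLOR_BGR2HSV);m=((h[...,0]<8)|(h[...,0]>172))&(h[...,1]>150)&(h[...,2]>60)
    M=np.zeros(m.shape,bool);x0,y0,x1,y1=[int(v*k) for v in box];M[y0:y1,x0:x1]=m[y0:y1,x0:x1];return M
imgs=dict(wrist=(cv2.imread('pics/w4.png'),(385,180,425,265)),top=(cv2.imread('pics/t0.png'),(262,285,300,330)),scene=(cv2.imread('pics/s0.png'),(330,335,390,390)))
obs={}
for n,(im,b) in imgs.items():
    ys,xs=np.nonzero(mask(im,b));obs[n]=np.r_[xs.mean(),ys.mean()]/k;print(n,len(xs),obs[n],np.array([xs.min(),xs.max(),ys.min(),ys.max()])/k)
def U(y): return np.array([-.565*np.cos(y),-.565*np.sin(y),.825])
def pj(n,P): return wp(P) if n=='wrist' else proj(n,P)[0]/k
# centroid = handle middle G
r=least_squares(lambda G:np.concatenate([pj(n,G)-obs[n] for n in obs]),[.53,.26,.142])
print('grip',r.x,r.fun)
y=np.radians(25)
for n in obs: print(n,'foot/end',pj(n,r.x-.046*U(y)),pj(n,r.x+.046*U(y)))
E
```

```text
0.07472689554155748 113.69352269297025
0.11096161400277772 27.24097702585205
foot [0.57172876 0.28004722 0.01      ]
mouth? [0.56717954 0.27708837 0.104     ]
wrist 545 [402.76949541 222.71215596] [390.625  415.625  192.1875 256.25  ]
top 55 [280.625      309.31818182] [275.     285.9375 300.     317.1875]
scene 156 [356.01963141 360.20633013] [340.625  371.875  346.875  373.4375]
grip [0.53669226 0.26091474 0.13960682] [-0.08021883  0.30886938 -0.45952279 -0.64059471  1.18367253  0.26097858]
wrist foot/end [402.4080322  245.72671397] [403.0359819  195.03048372]
top foot/end [277.54431192 302.58683011] [282.91524252 315.06716978]
scene foot/end [343.94990208 371.79113864] [371.02041681 348.66183883]
```

Request:
{"api": "servo_tool", "payload": {"motion": [[60, -0.158, -0.075, -0.297, 0.0408, -0.0853, 0], [60, -0.158, -0.075, -0.297, 0.0408, -0.0853, 0], [60, -0.158, -0.075, -0.297, 0.0408, -0.0853, 0], [60, -0.158, -0.075, -0.297, 0.0408, -0.0853, 0], [60, -0.158, -0.075, -0.297, 0.0408, -0.0853, 0], [60, -0.158, -0.075, -0.297, 0.0408, -0.0853, 0], [60, 0, 0, 0, 0, 0, 0], [60, 0, 0, 0, 0, 0, 0]]}}

```text
clock: 11.68
tcp_pos: [0.486, 0.2355, 0.2315]
tool_rot: [0.287, -0.212, 0.932, 0.064]
contact_force: [1.0, 0.5, 0.7]
width: 0.641
finger_force: 0.0
```

```bash
python3 - <<'E'
from h import *
import pickle
st=sensors.state();w=save('wrist','w5.png');pickle.dump(st,open('st5.pkl','wb'))
q=st['tool_rot'];W=R.from_quat([q[1],q[2],q[3],q[0]]).as_matrix()
y=np.radians(25.5);U=np.array([-.565*np.cos(y),-.565*np.sin(y),.825])
G=np.array([.537,.261,.141])
print(st['tcp_pos'],W.round(3),U,st['joint_positions'])
print('to goal',G+.006*U-st['tcp_pos'],'in tool',W.T@(G+.006*U-st['tcp_pos']))
T=np.array(camera_params('wrist')['tool_from_camera']);K=np.array(camera_params('wrist')['mtx'])
for s in(-.046,.046):
    p=np.linalg.inv(T)@np.r_[W.T@(G+s*U-st['tcp_pos']),1];u=K@p[:3];print(u[:2]/u[2])
E
```

```text
[0.48600987 0.23554199 0.2314671 ] [[-0.745 -0.431  0.508]
 [-0.358  0.902  0.241]
 [-0.563 -0.002 -0.827]] [-0.50996069 -0.24323877  0.825     ] [ 0.21467375 -0.22252723  2.08348376  0.19809227  0.70488457 -1.91591334]
to goal [ 0.04793037  0.02399858 -0.0855171 ] in tool [0.00381856 0.00113556 0.10084917]
[258.22663343 186.33091916]
[258.44418054 210.33141581]
```

View pics/w5.png

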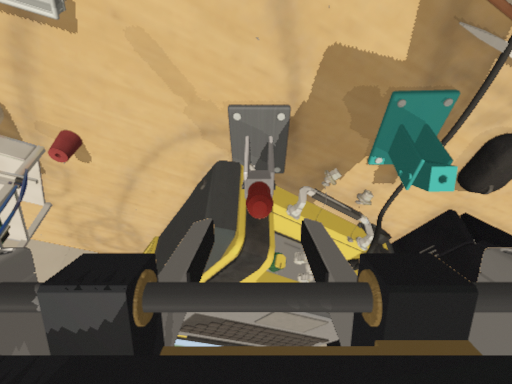

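The handle is centred between the fingers, its end disc at about (260,205). I'll refine its position from the red mask.

```bash
python3 - <<'E'
from h import *
im=cv2.imread('pics/w5.png');h=cv2.cvtColor(im,cv2.COLOR_BGR2HSV)
m=((h[...,0]<8)|(h[...,0]>172))&(h[...,1]>120)&(h[...,2]>40)
for y in range(176,226,3):
    x=np.nonzero(m[y,235:285])[0]+235
    if len(x):print(y,x.min(),x.max(),len(x),im[y,260])
E
```

```text
182 256 262 7 [32 38 90]
185 251 266 16 [26 30 88]
188 249 268 20 [22 28 85]
191 248 269 22 [22 28 88]
194 248 269 22 [24 30 90]
197 248 270 23 [ 27  33 101]
200 247 271 25 [24 30 97]
203 246 272 27 [ 36  42 129]
206 247 271 25 [ 37  45 133]
209 247 271 25 [ 38  46 135]
212 249 269 21 [ 40  48 137]
215 251 267 17 [ 43  52 137]
218 255 263 8 [ 54  71 129]
```

Request:
{"api": "servo_tool", "payload": {"motion": [[60, 0.094, 0.047, -0.172, 0, 0, 0], [60, 0.094, 0.047, -0.172, 0, 0, 0], [60, 0.094, 0.047, -0.172, 0, 0, 0], [60, 0.094, 0.047, -0.172, 0, 0, 0], [60, 0.094, 0.047, -0.172, 0, 0, 0], [60, 0, 0, 0, 0, 0, 0], [60, 0, 0, 0, 0, 0, 0]]}}

```text
clock: 12.6
tcp_pos: [0.5335, 0.2599, 0.1455]
tool_rot: [0.287, -0.212, 0.932, 0.065]
contact_force: [-0.2, -0.5, 0.3]
width: 0.639
finger_force: 0.0
```

Request:
{"api": "servo_tool", "payload": {"motion": [[15, 0, 0, 0, 0, 0, 0], [15, 0, 0, 0, 0, 0, 0], [15, 0, 0, 0, 0, 0, 0], [15, 0, 0, 0, 0, 0, 0], [15, 0, 0, 0, 0, 0, 0]], "force": 35}}

```text
clock: 13.22
tcp_pos: [0.5309, 0.2592, 0.143]
tool_rot: [0.286, -0.212, 0.932, 0.064]
contact_force: [-1.3, -0.9, 1.8]
width: 0.266
finger_force: 35.0
```

Request:
{"api": "servo_tool", "payload": {"motion": [[15, -0.077, -0.036, 0.124, 0, 0, 0], [15, -0.077, -0.036, 0.124, 0, 0, 0]]}}

```text
clock: 13.48
tcp_pos: [0.5148, 0.2516, 0.167]
tool_rot: [0.285, -0.213, 0.933, 0.064]
contact_force: [0.2, -0.9, -1.7]
width: 0.262
finger_force: 35.0
```

Request:
{"api": "servo_tool", "payload": {"motion": [[15, -0.128, -0.061, 0.206, 0, 0, 0], [15, -0.128, -0.061, 0.206, 0, 0, 0], [15, -0.128, -0.061, 0.206, 0, 0, 0], [15, -0.128, -0.061, 0.206, 0, 0, 0], [15, -0.05, -0.05, 0.4, 0, 0, 0], [15, 0, 0, 0, 0, 0, 0]]}}

```text
clock: 14.22
tcp_pos: [0.4611, 0.2228, 0.2943]
tool_rot: [0.289, -0.212, 0.931, 0.064]
contact_force: [0.1, -0.5, -1.0]
width: 0.265
finger_force: 35.0
```

```bash
python3 - <<'E'
from h import *
st=sensors.state();s=save('scene','s6.png');b=save('top','t6.png')
k=.64
st2=st;q=st['tool_rot'];W=R.from_quat([q[1],q[2],q[3],q[0]]).as_matrix()
print(st['tcp_pos'],'tip est',st['tcp_pos']+W@[0,0,.156],st['contact_force'],st['joint_positions'])
cv2.imwrite('pics/s6c.png',cv2.resize(s[int(150*k):int(500*k),int(200*k):int(650*k)],(750,583))[:,:,::-1])
E
```

```text
[0.4610884  0.22280139 0.294266  ] tip est [0.54088039 0.26064792 0.16567021] [ 0.13620548 -0.45854098 -1.01597903] [ 0.19197438 -0.36833762  2.05605575  0.18412721  0.87525868 -1.90324203]
```

View pics/s6c.png

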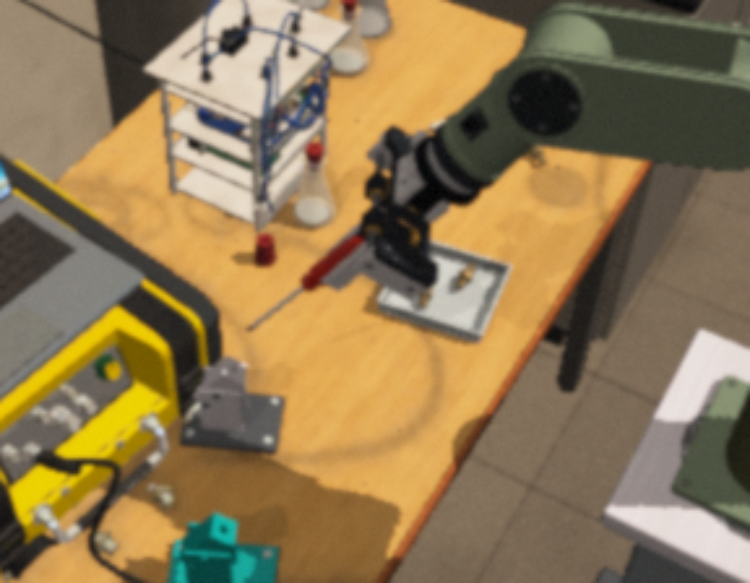

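The driver is out of the stand and aligned in the hand. Both fittings are in the tray and the bung and flask are undisturbed.

Request:
{"api": "servo_tool", "payload": {"motion": [[15, 0, -0.3, 0, -0.0309, 0.0649, 0], [15, 0, -0.33, 0, -0.0309, 0.0649, 0], [15, -0.012, -0.33, -0.02, -0.0309, 0.0649, 0], [15, -0.012, -0.33, -0.02, -0.0309, 0.0649, 0], [15, -0.012, -0.33, -0.02, -0.0309, 0.0649, 0], [15, -0.012, -0.33, -0.02, -0.0309, 0.0649, 0], [15, -0.012, -0.33, -0.02, -0.0309, 0.0649, 0], [15, 0, -0.34, 0, -0.0309, 0.0649, 0], [15, 0, 0, 0, 0, 0, 0], [15, 0, 0, 0, 0, 0, 0], [15, 0, 0, 0, 0, 0, 0]]}}

```text
clock: 15.7
tcp_pos: [0.4527, -0.0384, 0.2793]
tool_rot: [-0.004, -0.223, 0.975, 0.0]
contact_force: [-0.8, -0.1, -0.5]
width: 0.266
finger_force: 35.0
```

```bash
python3 - <<'E'
from h import *
st=sensors.state();s=save('scene','s7.png');t=save('top','t7.png');w=save('wrist','w7.png')
q=st['tool_rot'];W=R.from_quat([q[1],q[2],q[3],q[0]]).as_matrix()
print(st['tcp_pos'],W.round(3),st['contact_force'])
P=[st['tcp_pos']+W@[0,0,d] for d in (.052,.156)]
p=proj('scene',P);print('foot/tip pred scene',p)
x0,y0=(p.mean(0)-[60,45]).astype(int)
a=cv2.resize(s[y0:y0+90,x0:x0+120],(480,360),interpolation=cv2.INTER_CUBIC)
print(x0,y0)
cv2.imwrite('pics/f7.png',np.hstack([a,cv2.resize(w,(320,360))])[:,:,::-1])
E
```

```text
[ 0.45274162 -0.03843206  0.27934428] [[-0.901 -0.434 -0.009]
 [-0.434  0.901 -0.002]
 [ 0.008  0.002 -1.   ]] [-0.7565626  -0.12974527 -0.48887198]
foot/tip pred scene [[304.87284908 159.13077567]
 [302.14496346 182.91429006]]
243 126
```

View pics/f7.png

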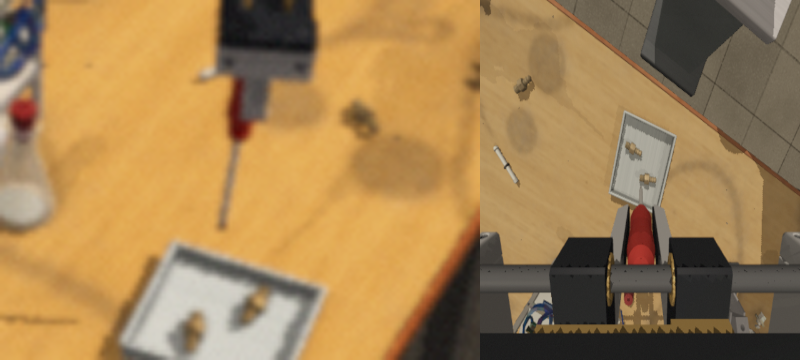

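The driver hangs nearly vertical above the tray, with the scene-crop tip at (222,228), but it may be pivoted slightly between the pads. I'll quantify the tilt numerically.

```bash
python3 - <<'E'
from h import *
from scipy.optimize import least_squares
s=cv2.imread('pics/s7.png');x0,y0=243,126
st=sensors.state();q=st['tool_rot'];W=R.from_quat([q[1],q[2],q[3],q[0]]).as_matrix();tcp=st['tcp_pos']
g=cv2.cvtColor(s,cv2.COLOR_BGR2HSV)[...,1].astype(float)  # desk saturated, shaft grey
pts=[]
for y in range(y0+34,y0+60):
    r=g[y,x0+48:x0+68]; base=np.median(r); wt=np.clip(base-r-25,0,None)
    c=(wt@np.arange(x0+48,x0+68))/wt.sum() if wt.sum()>0 else None
    print(y,None if c is None else round(c,2),round(wt.sum()))
    if c is not None and y0+38<=y<=y0+55: pts.append((c,y))
pts=np.array(pts);sl=np.polyfit(pts[:,1],pts[:,0],1)
print('scene slope',sl[0],np.polyval(sl,182))
def line(phi,dx):
    d=np.array([np.sin(phi),0,np.cos(phi)]);g0=np.array([dx,0,.006])
    return [tcp+W@(g0+d*v) for v in (.046,.15)]
for phi in(-6,-3,0,3,6):
    p=proj('scene',line(np.radians(phi),0));print(phi,p.round(2).tolist(),(p[1,0]-p[0,0])/(p[1,1]-p[0,1]))
# wrist
w=cv2.imread('pics/w7.png');h=cv2.cvtColor(w,cv2.COLOR_BGR2HSV)
m=((h[...,0]<8)|(h[...,0]>172))&(h[...,1]>120)&(h[...,2]>40)
for y in range(205,330,6):
    x=np.nonzero(m[y,220:300])[0]+220
    if len(x):print('w',y,x.min(),x.max())
T=np.array(camera_params('wrist')['tool_from_camera']);K=np.array(camera_params('wrist')['mtx'])
for phi in(-6,-3,0,3,6):
  for v in (-.046,0,.046,.15):
    c,sn=np.cos(np.radians(phi)),np.sin(np.radians(phi))
    p=np.linalg.inv(T)@[sn*v,0,.006+c*v,1];u=K@p[:3];print(phi,v,(u[:2]/u[2]).round(1),'r px',round(275*.0125/p[2],1))
E
```

```text
160 None 0
161 None 0
162 301.59 37
163 301.4 43
164 301.33 43
165 301.36 55
166 301.09 43
167 300.68 34
168 300.45 40
169 300.38 55
170 300.3 54
171 300.22 51
172 299.9 48
173 299.65 33
174 299.42 43
175 299.24 33
176 299.26 44
177 298.98 51
178 298.64 35
179 298.44 32
180 298.35 31
181 298.21 26
182 None 0
183 None 0
184 None 0
185 None 0
scene slope -0.18982238856521685 297.96893473777226
-6 [[303.26, 158.66], [297.22, 182.06]] -0.25815061170152925
-3 [[304.04, 158.76], [299.64, 182.38]] -0.18639570821522694
0 [[304.83, 158.84], [302.08, 182.61]] -0.11574635223098602
3 [[305.62, 158.88], [304.52, 182.75]] -0.045796927989645714
6 [[306.41, 158.89], [306.98, 182.8]] 0.023842526489665863
w 223 247 266
w 229 243 271
w 235 241 273
w 241 241 273
w 247 239 274
w 253 237 277
w 259 236 278
w 265 235 279
w 271 235 279
w 277 237 278
w 313 231 244
w 319 231 244
w 325 236 239
-6 -0.046 [256.9 273.6] r px 27.1
-6 0 [257.1 242.3] r px 20.0
-6 0.046 [257.1 224.1] r px 15.8
-6 0.15 [257.2 201.9] r px 10.7
-3 -0.046 [256.9 278.5] r px 27.0
-3 0 [257.1 242.3] r px 20.0
-3 0.046 [257.1 221.1] r px 15.8
-3 0.15 [257.2 195.3] r px 10.8
0 -0.046 [257.  283.2] r px 26.9
0 0 [257.1 242.3] r px 20.0
0 0.046 [257.1 218.2] r px 15.9
0 0.15 [257.2 188.6] r px 10.8
3 -0.046 [257.  287.8] r px 26.8
3 0 [257.1 242.3] r px 20.0
3 0.046 [257.1 215.3] r px 15.9
3 0.15 [257.2 182. ] r px 10.9
6 -0.046 [257.  292.1] r px 26.6
6 0 [257.1 242.3] r px 20.0
6 0.046 [257.1 212.5] r px 16.0
6 0.15 [257.2 175.4] r px 11.0
```

```bash
python3 - <<'E'
from h import *
w=cv2.imread('pics/w7.png')
g=cv2.cvtColor(w,cv2.COLOR_BGR2GRAY)
print('     ',list(range(244,272)))
for y in range(176,226,2): print(y,g[y,244:272].tolist())
E
```

```text
[244, 245, 246, 247, 248, 249, 250, 251, 252, 253, 254, 255, 256, 257, 258, 259, 260, 261, 262, 263, 264, 265, 266, 267, 268, 269, 270, 271]
176 [170, 170, 171, 169, 166, 167, 168, 168, 168, 169, 169, 168, 167, 166, 167, 168, 169, 169, 169, 168, 167, 167, 170, 169, 168, 169, 168, 168]
178 [170, 171, 170, 167, 166, 168, 168, 167, 169, 169, 168, 167, 167, 167, 168, 168, 169, 169, 169, 169, 166, 168, 170, 167, 168, 168, 168, 167]
180 [170, 170, 168, 167, 167, 168, 166, 168, 169, 169, 168, 167, 164, 160, 160, 163, 162, 162, 162, 162, 167, 171, 168, 168, 168, 168, 168, 168]
182 [171, 170, 168, 167, 165, 162, 159, 161, 162, 164, 165, 157, 159, 159, 159, 159, 160, 160, 158, 158, 160, 160, 161, 165, 169, 168, 168, 167]
184 [170, 168, 167, 165, 160, 157, 159, 159, 159, 158, 157, 158, 159, 158, 160, 159, 159, 159, 157, 150, 134, 138, 145, 142, 150, 162, 164, 165]
186 [169, 167, 166, 167, 162, 158, 160, 159, 159, 158, 157, 148, 126, 123, 122, 136, 131, 127, 126, 122, 140, 139, 131, 125, 125, 126, 126, 139]
188 [168, 167, 167, 168, 166, 163, 160, 159, 158, 157, 153, 140, 127, 119, 122, 123, 118,
[... 1877 characters left out ...]
, 164, 165, 164, 165, 167, 169, 169, 167, 166, 166]
216 [175, 179, 178, 173, 160, 148, 145, 142, 119, 111, 116, 128, 133, 134, 132, 122, 119, 132, 141, 151, 155, 156, 159, 162, 162, 165, 165, 166]
218 [109, 116, 123, 133, 152, 167, 171, 173, 165, 124, 92, 83, 79, 78, 80, 84, 79, 86, 104, 116, 117, 121, 128, 133, 141, 149, 152, 156]
220 [99, 98, 98, 99, 96, 90, 76, 67, 68, 69, 61, 62, 61, 63, 63, 63, 62, 63, 64, 66, 91, 114, 119, 112, 116, 116, 118, 118]
222 [98, 97, 92, 82, 78, 68, 66, 62, 63, 62, 64, 62, 63, 63, 64, 62, 61, 61, 61, 60, 59, 68, 97, 140, 160, 148, 145, 143]
224 [124, 89, 65, 61, 60, 61, 63, 61, 63, 62, 62, 62, 62, 62, 63, 63, 64, 63, 61, 61, 59, 59, 57, 63, 84, 126, 161, 173]
```

The shaft leans about 2.6° from vertical because the driver pivoted slightly in the grip. I'll correct the lean and the centring.

Request:
{"api": "servo_tool", "payload": {"motion": [[15, -0.023, -0.028, 0, -0.0204, 0.0379, 0], [15, 0, 0, 0, 0, 0, 0], [15, 0, 0, 0, 0, 0, 0], [15, 0, 0, 0, 0, 0, 0], [15, 0, 0, 0, 0, 0, 0]]}}

```text
clock: 16.48
tcp_pos: [0.451, -0.0422, 0.28]
tool_rot: [-0.026, -0.222, 0.975, -0.006]
contact_force: [-0.4, 0.2, 0.0]
width: 0.265
finger_force: 35.0
```

```bash
python3 - <<'E'
from h import *
st=sensors.state();s=save('scene','s8.png');w=save('wrist','w8.png')[:,:,::-1]
s=s[:,:,::-1].copy();q=st['tool_rot'];W=R.from_quat([q[1],q[2],q[3],q[0]]).as_matrix();tcp=st['tcp_pos']
print(tcp,W.round(3))
g=cv2.cvtColor(s,cv2.COLOR_BGR2HSV)[...,1].astype(float);pts=[]
for y in range(158,190):
    r=g[y,290:312];wt=np.clip(np.median(r)-r-25,0,None)
    if wt.sum()>25: pts.append(((wt@np.arange(290,312))/wt.sum(),y))
pts=np.array(pts);print(pts[0],pts[-1],len(pts));c=pts[4:-2];sl=np.polyfit(c[:,1],c[:,0],1)
print('slope',sl[0],'x at 182',np.polyval(sl,182), 'resid',np.std(c[:,0]-np.polyval(sl,c[:,1])))
C=np.array([.4554,-.0388])
p=proj('scene',[[*C,.225],[*C,.12]]);print('ideal vertical slope',(p[1,0]-p[0,0])/(p[1,1]-p[0,1]),p)
for a in((.0524,0),(0,.0524)):
    p=proj('scene',[[*C,.225],[C[0]+a[0]*.105,C[1]+a[1]*.105,.12]]);print('3deg lean',a,(p[1,0]-p[0,0])/(p[1,1]-p[0,1]))
g=cv2.cvtColor(w,cv2.COLOR_BGR2GRAY)
for y in range(188,212,2): print(y,g[y,250:266].tolist())
o,d=ray('wrist',(257.3,202),st);print('tip on ray at z .122',o+d*(.122-o[2])/d[2])
E
```

```text
[ 0.45098719 -0.04222121  0.28002914] [[-0.9   -0.433 -0.047]
 [-0.432  0.901 -0.024]
 [ 0.053 -0.001 -0.999]]
[303.81481481 161.        ] [292.87334594 189.        ] 22
slope -0.40674881600397006 x at 182 297.99765513576546 resid 1.7342031982459292
ideal vertical slope -0.12456922146818725 [[303.94291454 159.27102346]
 [300.96856122 183.14813602]]
3deg lean (0.0524, 0) -0.19318578433969666
3deg lean (0, 0.0524) -0.15094608234012283
188 [170, 171, 171, 170, 172, 171, 171, 171, 170, 171, 172, 172, 172, 172, 172, 171]
190 [170, 170, 170, 171, 172, 171, 169, 166, 168, 164, 163, 165, 164, 164, 165, 166]
192 [168, 164, 162, 162, 163, 164, 162, 161, 161, 161, 162, 163, 162, 162, 161, 161]
194 [163, 160, 162, 163, 162, 161, 160, 161, 162, 162, 162, 161, 162, 161, 161, 156]
196 [165, 162, 163, 162, 162, 160, 161, 150, 123, 121, 121, 129, 133, 123, 118, 130]
198 [170, 169, 167, 161, 160, 161, 150, 125, 117, 121, 126, 127, 123, 111, 113, 148]
200 [172, 173, 171, 171, 169, 154, 120, 126, 120, 115, 114, 113, 106, 107, 107, 138]
202 [173, 173, 170, 170, 157, 137, 139, 140, 133, 113, 89, 93, 93, 86, 86, 106]
204 [172, 171, 171, 170, 157, 132, 139, 140, 134, 120, 106, 114, 114, 104, 99, 108]
206 [171, 171, 170, 171, 159, 130, 140, 140, 135, 121, 109, 118, 118, 118, 116, 111]
208 [171, 171, 170, 171, 158, 132, 140, 140, 136, 127, 138, 161, 148, 138, 149, 117]
210 [170, 169, 171, 172, 159, 135, 139, 140, 135, 125, 141, 171, 171, 172, 156, 118]
tip on ray at z .122 [ 0.45825128 -0.03878678  0.122     ]
```

```bash
python3 - <<'E'
from h import *
s=cv2.imread('pics/s8.png');g=cv2.cvtColor(s,cv2.COLOR_BGR2HSV)[...,1].astype(float);pts=[]
for y in range(164,181):
    r=g[y,293:310];wt=np.clip(np.median(r)-r-25,0,None)
    if wt.sum()>0: pts.append(((wt@np.arange(293,310))/wt.sum(),y))
c=np.array(pts);print(c.round(1).tolist());sl=np.polyfit(c[:,1],c[:,0],1);print(sl[0],np.polyval(sl,[160,182]),np.std(c[:,0]-np.polyval(sl,c[:,1])))
E
```

```text
[[303.4, 164.0], [303.3, 165.0], [303.3, 166.0], [303.2, 167.0], [303.0, 168.0], [302.7, 169.0], [302.5, 170.0], [302.4, 171.0], [302.4, 172.0], [302.3, 173.0], [302.3, 174.0], [302.2, 175.0], [302.0, 176.0], [301.7, 177.0], [301.5, 178.0], [301.4, 179.0], [301.2, 180.0]]
-0.13558029409250003 [304.01968904 301.03692257] 0.09510532690601774
```

The driver is now vertical to within about 0.5° and centred over the tray, with the blade about 12 cm up. Handing in.

```bash
python3 -c "
from h import *
s=sensors.state();print(s['joint_vel'].round(4),s['finger_force'],s['width']);print(env.sign_off())"
```

```text
[0.0007 0.0013 0.001  0.0001 0.0001 0.    ] 34.998332262039185 0.26427125302173143
the job is handed in; nothing more can be done
None
```

The job is handed in: two fittings are in the tray, the third is on the desk, and the screwdriver is held still and upright (within about 0.5°) over the tray's middle, its blade about 12 cm up, after about 17 s of the 64 s allowed; the sign-off returned no verdict.

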